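Hang the drained parts basket on the drying rack

TASK

The parts in the wire basket on the drip stand have drained. Lift the basket off the stand's deep hook by its handle and hang it by the middle of the handle on the free hook of the drying rack, between or beside the two containers that already hang there. Keep the basket level so that both parts stay in it, lower it gently onto the hook, and leave everything else on the bench where it is.

Things in the scene. Friction and masses are not known exactly. Their poses are not given: they have to be found in the camera images.
- basket: The basket to move: bare steel wire mesh, 76 mm (x) by 116 mm (y) by 55 mm high, with a stiff arched handle (it does not swing) over it along y. About 0.26 kg plus 0.09 kg of parts. Origin: centre of its underside; z up. It starts on the drip stand's hook, its axes parallel to the stand's.
- basket_bar (a point): Middle of the basket's handle bar: round steel, 10 mm diameter, along the basket's y, straight for 48 mm either side of this point, then bending down into 6 mm wire arms. 150 mm above the basket's underside, 95 mm above its rim. Axes as the basket's. The 14 mm wide hook holds the middle of the bar, so take the bar about 30 mm to one side of it.
- sprocket: One of the two loose cleaned parts in the basket: a dark steel sprocket, 56 mm diameter, 14 mm high, 50 g. Origin: centre of its underside.
- cup: The other loose part in the basket: an aluminium bearing cup, 36 mm diameter, 21 mm high, 40 g. Origin: centre of its underside.
- stand: Drip stand, fixed: black drip pan 180 mm (x) by 200 mm (y) by 25 mm, origin at the centre of its underside; behind it, 106 mm to +x, a 16 mm post 270 mm high, from which an arm (14 mm wide, top 265 mm above the bench) comes to -x and ends in a deep upturned hook over the pan. The hook opens upward; its lip is on the -x side, towards the robot.
- drip_seat (a point): Where the centre of a 10 mm bar lies when it rests in the drip hook, 235 mm above the bench; axes as the stand's. A bent strip 14 mm wide (y), 30 mm wide inside in x (15 either side of this point). The lip's top, 16 mm to -x, is 33 mm above this point: the bar's centre must rise over 38 mm to pass it towards -x. At the back (+x) the strip rises 30 mm.
- rack: Drying rack, fixed, grey steel: posts 250 mm to either y side of its origin and 66 to 88 mm to +x; between them a flat rail along y (front face 63 mm to +x, 249 to 277 mm high) with three hooks; above it a wire shelf (see rack_shelf). Origin: on the bench below the line of the hooks' seats, midway between the posts. Axes: -x towards the robot.
- rack_shelf (a point): Middle of the lower front edge of the rack's wire shelf: 25 mm to +x of the hooks' seats, 323 mm above the bench; the shelf runs 520 mm along y and back to +x by 116 mm, 6 mm thick. It keeps a gripper from standing straight over a hung handle: lean it 25 to 45 degrees, its back end to -x, fingers pointing down and to +x.
- hook: The free hook of the rack, fixed; in any of three places, 150 mm apart in y. Origin: the centre of a 10 mm bar resting in it, 235 mm above the bench; axes as the rack's. A bent strip, 14 mm wide (y), 30 mm wide inside (x), open at the top. Lip's top, 16 mm to -x, 20 mm above the origin: a bar's centre must pass over 25 mm above it. At the back (+x) it rises 30 mm, then runs to the rail.
- pail: Sheet steel pail, 70 by 80 by 75 mm, hanging loose by its stiff handle on another hook of the rack (bar 150 mm above its underside). Leave it there. Origin: centre of its underside.
- deep_basket: Narrow deep wire basket, 66 by 78 by 85 mm, hanging loose by its stiff handle on the third hook of the rack. Leave it there. Origin: centre of its underside.
- wrench: Bystander: steel spanner, 190 mm long, flat on the bench. Origin at its centre.
- driver: Bystander: screwdriver with black handle, lying on the bench, about 200 mm long. Origin near its middle.
- pedal: Bystander: black bicycle pedal, 100 by 70 by 26 mm, on the bench in front of and partly under the rack's hooks. Origin: centre of its underside.
- tub: Bystander: white grease tub, 72 mm diameter, 55 mm high, on the bench. Origin: centre of its underside.

How it is judged:
On the way, in this order (a step that is already met when the one before it is completed fails the run):
1. the basket is off the drip stand: its handle bar more than 80 mm from the drip hook's seat, not touching the stand (distance between basket_bar and drip_seat above 0.08 m and contact force between basket and stand below 0.1 N), for 0.2 s.
2. the middle of the handle bar lies in the free hook (x of basket_bar in the frame of hook between -0.012 and 0.012 m and y of basket_bar in the frame of hook between -0.02 and 0.02 m and z of basket_bar in the frame of hook between -0.006 and 0.006 m), for 0.3 s.
At the end, for the whole second after the job is handed in: The basket hangs on the free hook: middle of its bar within 12 mm (hook x), 20 mm (y), 6 mm (z) of the hook's origin, its weight on it, upright within 0.2 rad and still; both parts in it; pail, deep basket and bystanders within 40 mm of where they were (all of step 2 and x of sprocket in the frame of basket between -0.038 and 0.038 m and y of sprocket in the frame of basket between -0.058 and 0.058 m and z of sprocket in the frame of basket between -0.005 and 0.05 m and x of cup in the frame of basket between -0.038 and 0.038 m and y of cup in the frame of basket between -0.058 and 0.058 m and z of cup in the frame of basket between -0.005 and 0.05 m and contact force between basket and hook above 1 N and angle between basket's own z axis and vertical below 0.2 rad and linear speed of basket below 0.05 m/s and angular speed of basket below 0.5 rad/s and distance of each of pail, deep_basket, wrench, driver, pedal, tub from where it was at the start of the episode below 0.04 m); the robot touches nothing.
It fails at once if the basket tips more than 0.5 rad (29 degrees) from upright (angle between basket's own z axis and vertical above 0.5 rad).
It fails at once if the basket is rammed onto the free hook (more than 60 N between them) (contact force between basket and hook above 60 N).
It fails at once if the basket is dropped into the free hook from about 8 mm or more (it moves faster than 0.4 m/s with its bar within 40 mm of the hook's origin) (distance between basket_bar and hook below 0.04 m and linear speed of basket above 0.4 m/s).
It fails at once if a hanging neighbour is knocked more than 60 mm out of place (distance of any of pail, deep_basket from where it was at the start of the episode above 0.06 m).
It fails at once if a bystander on the bench is pushed more than 40 mm (distance of any of wrench, driver, pedal, tub from where it was at the start of the episode above 0.04 m).
It also fails if it takes over 54 s, if anything falls off the work surface, if the arm or the gripper's body presses on something with over 40 N, if the wrist force passes 120 N, or if a joint passes its speed limit or range.

ROBOT

A 6-joint arm with a two-finger parallel gripper is mounted at the origin on the work surface. World frame = base frame: x ahead of the robot, y to its left, z up, the work surface at z = 0. Lengths are in m, angles in rad, forces in N, time in s.
With the tool pointing down it reaches from about 0.25 to 0.775 m from the base axis. Payload 4 kg.
Tool frame: the origin (TCP) lies at the very end of the fingers, on their centre line; the grasp point (between the pads) lies 19 mm behind it; z points along the fingers, y is the direction in which the jaws open and shut (so a half turn about z gives the same grasp; the last joint's range is limited). The gripper opens to 85 mm and grips with 20 to 120 N. Pads are 22 mm wide; open, the fingers measure 114 mm over their backs; the gripper's body (76 mm by 85 mm) begins 54 mm behind the grasp point. The pads swing forward as they close: fully open they stand 13 mm farther back than shut.
Start: joints at [-1.327, 0.087, 1.371, -0, 1.684, -0.103], TCP at [0.187, -0.517, 0.231] pointing down, gripper open.
Joint ranges: [-3.1, 3.1], [-0.76, 2.03], [0.27, 2.55], [-1.08, 4.22], [0.17, 2.65], [-2.57, 2.57]. Speed limits (rad/s): [2.79, 2.79, 3.14, 3.14, 3.14, 3.14].

INTERFACE

Orientations are given as a unit quaternion [w, x, y, z].
In Python, from workcell import status, cams, hand_in gives the robot as it stands.
- The arm moves only by the tool jog_arm, never from a script. Its argument "series" is a list that holds one entry, the list of rows, each a list of 7 numbers: the shift along the tool's x, y, z in mm, then the turn, a rotation vector about the tool's x, y, z in degrees, then the finger opening in mm, from 0 to 85.4. A call has 1 to 10 rows; each row is the pose to reach, as a shift and turn from the pose commanded when the call began, along the tool's axes at that moment; what a row does not reach only later rows make up. A row lasts 1/8 s, in which the tool goes at most 62.5 mm and 10.7 degrees, less where a joint would pass 70% of its speed; a pose out of reach is approached as far as the arm can. A call with a gripper value outside its range is refused whole. The fingers move at their own pace and stop on an object; "newtons" is the grip in N (left out, the last holds). Time passes only in rows, so rows that repeat a pose let the fingers close. It gives the time, the measured TCP pose, the force and the opening at its end, in the units of the state.
- status.state(): the state, without advancing time (a new reading comes with each control period).
- cams.camera(name): name is "scene" or "top" or "wrist"; returns a dict with "color" (480x640x3 uint8, red, green, blue), "vertical_fov" (degrees; the focal length in pixels is half the picture's height over the tangent of half this angle, whatever the lens; pixels are square), "cx", "cy" (the principal point, pixels), "extrinsics" (4x4, takes a point from world to camera coordinates). Camera axes: x right, y up, looking along -z (the intrinsics and any distortion apply to the point x, -y, -z); pixel columns grow to the right and rows downward; lengths in m; the calibration is good to about 2 mm. The wrist camera is an equidistant fisheye: a pixel r from the principal point sees the ray r / f radians off the axis. A picture is of the moment at which its call begins. There is no depth.
- hand_in(): hands the job in, once; it reports no verdict.
The state is a dict: "t": time; "q": joint angles; "dq": joint speeds; "effort": joint torques, N m; "tcp_pos": TCP position; "eef_rot": TCP orientation; "wrist_force": force on the tool from outside, world axes, zero at the start; "torque": the same for the moment, N m; "grip_width": finger opening in m.
Only numpy, scipy, OpenCV 4.12 (cv2) and the standard library are available. Lean on these libraries where they do the work, as an engineer would, in place of code of your own. Each camera call takes 0.05 s, during which the arm holds its last target.

## Working session

There is one attempt and no reset: what is moved stays moved. The work goes in short steps, Python scripts to look and compute and a tool call to move; the robot and the scene stay as the last step left them, time stands still between calls to the robot, and variables do not carry over. Pictures are saved under pics/ and viewed, and the job is handed in when it is done.

Besides the shell and the picture viewer there is one more tool, called after ">>>" by a JSON object that holds its "name" and its "arguments". jog_arm: Moves the arm, as the interface text tells. Its arguments: {"type":"object","properties":{"series":{"type":"array","items":{"type":"array","items":{"type":"array","items":{"type":"number"}}}},"newtons":{"type":"number"}},"required":["series"]}

```bash
ls; mkdir -p pics; python3 - <<'E'
from workcell import status,cams
import cv2,numpy as np,json
print(status.state())
for n in ["scene","top","wrist"]:
    c=cams.camera(n)
    cv2.imwrite(f"pics/{n}0.png",c["color"][:,:,::-1])
    print(n,c["vertical_fov"],c["cx"],c["cy"],np.round(c["extrinsics"],4).tolist())
E
```

```text
pics
{'t': 0.0, 'q': array([-1.32707847e+00,  8.79639677e-02,  1.37227953e+00, -2.40481943e-05,
        1.68358423e+00, -1.03113029e-01]), 'dq': array([ 0.00089359, -0.0002121 , -0.00037365, -0.00059963,  0.00054035,
        0.00098904]), 'effort': array([ 4.96764569e-04, -3.51860225e+01, -3.13274002e+01, -1.76948033e-04,
        1.06438165e-02, -4.30561579e-05]), 'tcp_pos': array([ 0.18681573, -0.51676868,  0.2301214 ]), 'eef_rot': array([-1.11393545e-03,  9.85000803e-01,  1.72546135e-01, -9.04204160e-05]), 'wrist_force': array([ 0.7535607 ,  0.85658134, -0.29332655]), 'torque': array([-0.08714545,  0.0276201 , -0.02788842]), 'grip_width': 0.08549997729048649}
scene 46.43824041427282 318.90458907932225 232.39372039509811 [[0.9391, 0.3435, 0.007, -0.4757], [-0.283, 0.7619, 0.5826, 0.0614], [0.1948, -0.5491, 0.8127, -1.3401], [0.0, 0.0, 0.0, 1.0]]
top 43.90837727863273 320.1006588076854 246.24673318065174 [[-0.0194, -0.9998, -0.004, -0.0189], [0.9804, -0.0198, 0.196, -0.5653], [-0.196, -0.0001, 0.9806, -1.4537], [0.0, 0.0, 0.0, 1.0]]
wrist 65.70646984690485 318.0008886866513 229.42811904716044 [[0.3393, -0.9407, -0.0022, -0.5478], [0.8976, 0.3245, -0.2983, 0.0368], [0.2814, 0.0992, 0.9545, -0.3797], [0.0, 0.0, 0.0, 1.0]]
```

View pics/scene0.png

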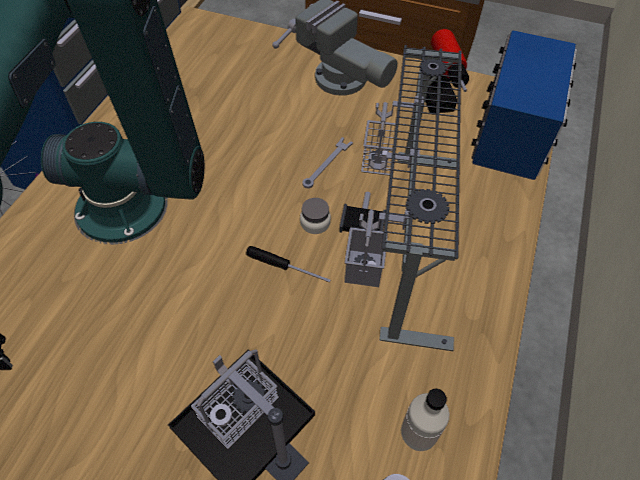

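View pics/top0.png

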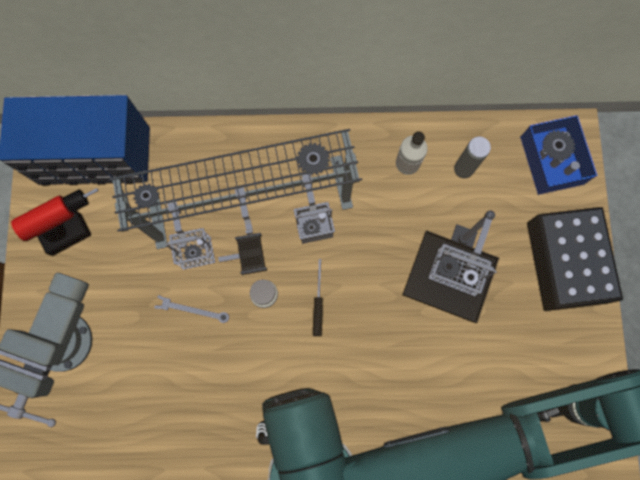

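View pics/wrist0.png

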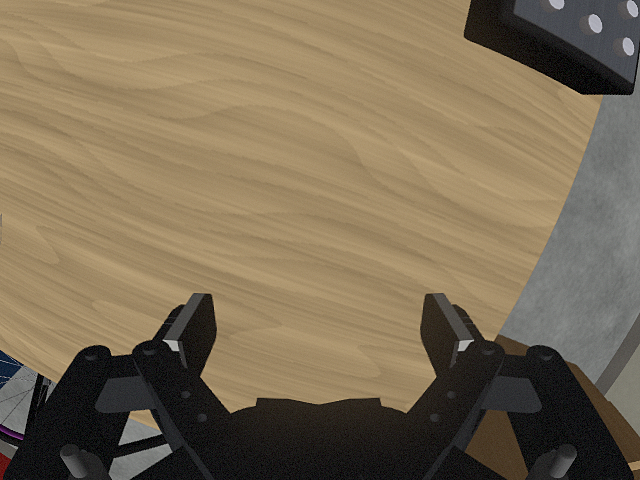

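The scene shows the rack with the pail (near, scene (365,255)) and the deep basket (far, scene (378,150)), so the middle hook is free, above the pedal. The stand is at top (450,275). I'll zoom in to measure.

```bash
cat > h.py <<'E'
import numpy as np,cv2
from workcell import status,cams
from scipy.spatial.transform import Rotation as R
def load(n):
    c=cams.camera(n); c["n"]=n; return c
def foc(c): return c["color"].shape[0]/2/np.tan(np.radians(c["vertical_fov"])/2)
def proj(c,p):
    E=np.array(c["extrinsics"]); q=E[:3,:3]@np.asarray(p,float)+E[:3,3]
    v=np.array([q[0],-q[1],-q[2]]); f=foc(c)
    if c["n"]=="wrist":
        r=np.hypot(v[0],v[1]); th=np.arctan2(r,v[2]); return np.array([c["cx"]+f*th*v[0]/r,c["cy"]+f*th*v[1]/r])
    return np.array([c["cx"]+f*v[0]/v[2],c["cy"]+f*v[1]/v[2]])
def ray(c,u):
    E=np.array(c["extrinsics"]);f=foc(c);x,y=u[0]-c["cx"],u[1]-c["cy"]
    if c["n"]=="wrist":
        r=np.hypot(x,y)+1e-9;th=r/f; v=np.array([np.sin(th)*x/r,np.sin(th)*y/r,np.cos(th)])
    else: v=np.array([x/f,y/f,1.])
    d=E[:3,:3].T@np.array([v[0],-v[1],-v[2]]); return -E[:3,:3].T@E[:3,3], d/np.linalg.norm(d)
def onz(c,u,z):
    o,d=ray(c,u); return o+d*(z-o[2])/d[2]
def tri(prs):
    A=0;b=0
    for c,u in prs:
        o,d=ray(c,u);P=np.eye(3)-np.outer(d,d);A=A+P;b=b+P@o
    return np.linalg.solve(A,b)
def crop(c,x0,y0,x1,y1,k,name):
    im=c["color"][y0:y1,x0:x1,::-1]; im=cv2.resize(im,None,fx=k,fy=k,interpolation=cv2.INTER_CUBIC)
    for x in range((x0+19)//20*20,x1,20):
        cv2.line(im,((x-x0)*k,0),((x-x0)*k,6),(0,0,255),1); cv2.putText(im,str(x),((x-x0)*k+2,14),0,.4,(0,0,255),1)
    for y in range((y0+19)//20*20,y1,20):
        cv2.line(im,(0,(y-y0)*k),(6,(y-y0)*k),(0,0,255),1); cv2.putText(im,str(y),(8,(y-y0)*k+4),0,.4,(0,0,255),1)
    cv2.imwrite("pics/"+name,im)
E
python3 - <<'E'
from h import *
t=load("top");s=load("scene");print(t.keys())
crop(t,395,200,515,325,6,"t_stand.png"); crop(t,100,120,370,290,3,"t_rack.png")
crop(s,160,340,320,480,5,"s_stand.png"); crop(s,320,80,470,300,3-0,"s_rack.png")
E
```

```text
dict_keys(['color', 'vertical_fov', 'cx', 'cy', 'extrinsics', 'n'])
```

View pics/t_stand.png

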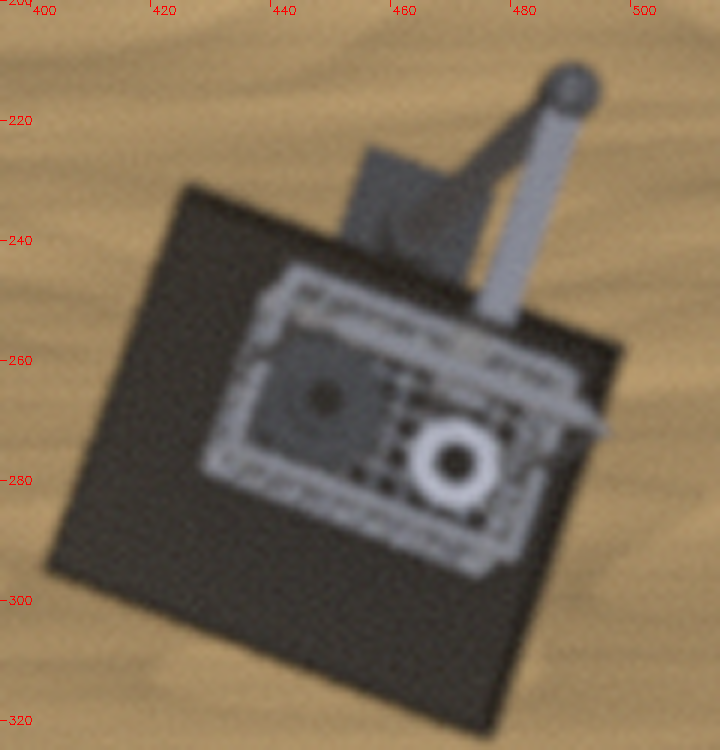

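View pics/s_stand.png

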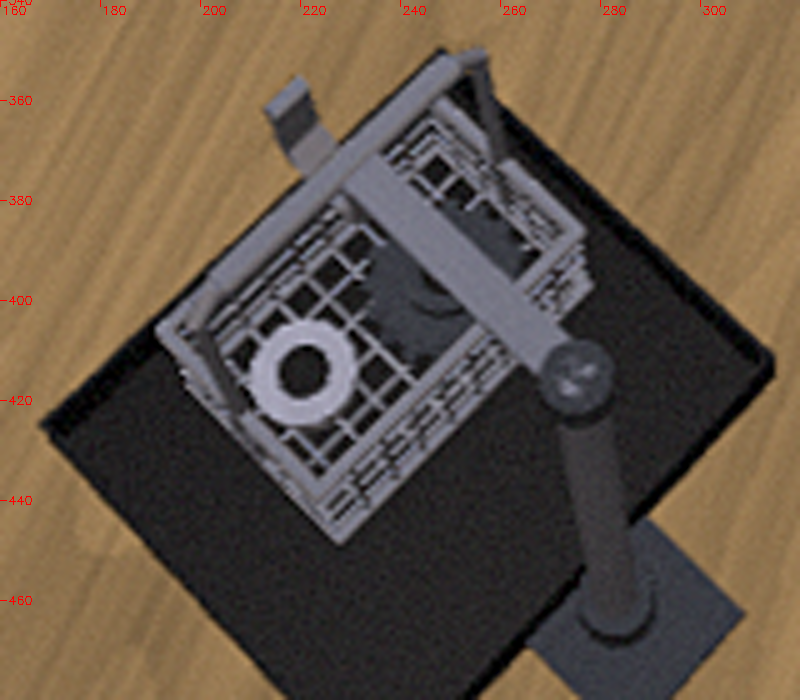

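View pics/t_rack.png

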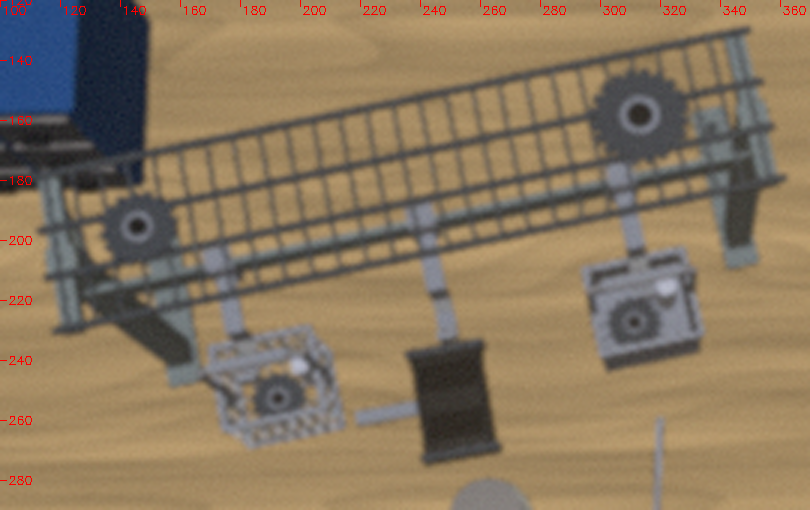

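View pics/s_rack.png

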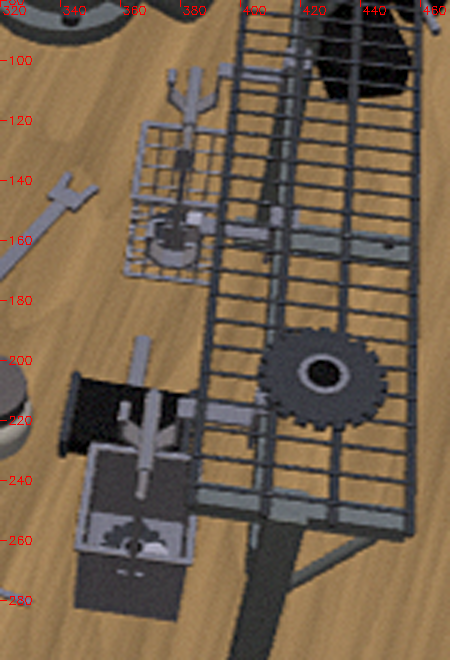

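```bash
python3 - <<'E'
from h import *
t=load("top");s=load("scene")
# shelf front edge ends in top, z=.326
a=onz(t,(119,230.5),.326);b=onz(t,(361,179.5),.326)
yv=(a-b);L=np.linalg.norm(yv);yv/=L;yaw=np.arctan2(-yv[0],yv[1]);print("shelf",a,b,L,np.degrees(yaw))
xv=np.array([yv[1],-yv[0],0]); m=(a+b)/2
rack=m-.025*xv; rack[2]=0; print("rack",rack)
for dy in(-.15,0,.15):
    h=rack+dy*yv+[0,0,.235]; lip=h-.016*xv+[0,0,.02]; bk=h+.016*xv+[0,0,.03]; rl=h+.063*xv+[0,0,.03]
    for nm,p in(("seat",h),("lip",lip),("bk",bk),("rl",rl)): print(dy,nm,np.round(p,3),proj(t,p).round(1),proj(s,p).round(1))
# stand: pan corners top z .025
c=[onz(t,(395+x/6,200+y/6),.025) for x,y in((190,185),(622,348),(492,735),(48,572))]
for i in range(4): print(np.linalg.norm(c[i]-c[(i+1)%4]).round(4))
ctr=np.mean(c,0); sx=(c[0]+c[1]-c[2]-c[3]);sy=(c[0]+c[3]-c[1]-c[2]);
print("stand",ctr,np.degrees(np.arctan2(sx[1],sx[0])),np.degrees(np.arctan2(-sy[0],sy[1])))
E
```

```text
shelf [0.55276142 0.38880153 0.326     ] [ 0.6532802  -0.11959141  0.326     ] 0.5182348936113244 11.184194342064583
rack [0.57849559 0.12975596 0.        ]
-0.15 seat [ 0.608 -0.017  0.235] [313.8 212.2] [368.5 225.2]
-0.15 lip [ 0.592 -0.02   0.255] [315.2 216.7] [360.5 217.5]
-0.15 bk [ 0.623 -0.014  0.265] [312.1 201.9] [378.8 216.4]
-0.15 rl [ 0.669 -0.005  0.265] [307.6 182. ] [405.2 219.8]
0 seat [0.578 0.13  0.235] [248.5 226. ] [376.4 165. ]
0 lip [0.563 0.127 0.255] [248.8 230.8] [369.1 157.1]
0 bk [0.594 0.133 0.265] [245.4 216. ] [386.  155.4]
0 rl [0.64  0.142 0.265] [241.4 195.9] [410.4 158.3]
0.15 seat [0.549 0.277 0.235] [182.6 240. ] [383.1 113.5]
0.15 lip [0.534 0.274 0.255] [181.7 245.1] [376.5 105.5]
0.15 bk [0.565 0.28  0.265] [178.2 230.2] [392.2 103.5]
0.15 rl [0.611 0.289 0.265] [174.7 209.9] [414.7 106. ]
0.1964
0.1772
0.197
0.1807
stand [ 0.48581668 -0.36434626  0.025     ] -22.468956686620725 -22.066949346135324
```

```bash
python3 - <<'E'
from h import *
t=load("top");s=load("scene")
ctr=np.array([.4858,-.3643,0]);yaw=np.radians(-22.25);xv=np.array([np.cos(yaw),np.sin(yaw),0]);yv=np.array([-xv[1],xv[0],0])
top=ctr+.106*xv+[0,0,.27]; print("post top",top,proj(t,top),proj(s,top))
pt=onz(t,(395+570/6,200+90/6),.27);ps=onz(s,(160+577/5,340+372/5),.27);print(pt,ps, tri([(t,(490,215)),(s,(275.4,414.4))]))
# bar ends in scene at z=.235 (edges of bar: take centreline)
b1=onz(s,(203.5,395),.235);b2=onz(s,(249,354),.235);print("bar scene",b1,b2,np.linalg.norm(b1-b2),np.degrees(np.arctan2(-(b2-b1)[0],(b2-b1)[1])))
for off in(0,.005,.01,-.005,-.01):pass
# bar in stand frame
for p in(b1,b2): print((p-ctr)@xv,(p-ctr)@yv)
bt=[onz(t,(395+x/6,200+y/6),.235) for x,y in((300,310),(580,405))]
for p in bt: print("top",p,(p-ctr)@xv,(p-ctr)@yv)
for xo in(-.03,-.02,-.01,0,.01,.02):
  S=ctr+xo*xv+[0,0,.235]; l=S-.016*xv+[0,0,.033]
  print(xo,S,"lip",proj(t,l).round(1),proj(s,l).round(1),"seat",proj(t,S).round(1),proj(s,S).round(1),"bar ends",[proj(c,S+k*yv).round(1) for c in(t,s) for k in(.05,-.05)])
E
```

```text
post top [ 0.58390729 -0.40443675  0.27      ] [490.51803487 215.11823565] [273.00785078 413.97797772]
[ 0.58419683 -0.40332437  0.27      ] [ 0.58728264 -0.4038231   0.27      ] [ 0.58586184 -0.40361394  0.26683634]
bar scene [ 0.46928469 -0.40463585  0.235     ] [ 0.50613292 -0.32155224  0.235     ] 0.09088828077676261 -23.917663269568436
-1.2478117769349184e-05 -0.04358596660202347
0.0026325622073984757 0.04726381790093434
top [ 0.51107317 -0.30742807  0.235     ] 0.0018568633709172297 0.062206923496295974
top [ 0.47340562 -0.40831393  0.235     ] 0.005194309844808075 -0.045429785992422374
-0.03 [ 0.45803378 -0.35294054  0.235     ] lip [468.4 279.5] [201.9 346.4] seat [467.1 274.9] [212.2 361.8] bar ends [array([445.6, 266.8]), array([488.7, 283. ]), array([236.1, 339.8]), array([187.2, 384.9])]
-0.02 [ 0.46728919 -0.35672703  0.235     ] lip [469.9 275.2] [206.3 350.5] seat [468.5 270.7] [216.5 365.9] bar ends [array([447. , 262.7]), array([490.1, 278.8]), array([240.4, 343.7]), array([191.5, 389.3])]
-0.01 [ 0.47654459 -0.36051351  0.235     ] lip [471.3 270.9] [210.7 354.8] seat [469.9 266.5] [220.9 370.1] bar ends [array([448.5, 258.5]), array([491.5, 274.6]), array([244.7, 347.7]), array([195.8, 393.7])]
0 [ 0.4858 -0.3643  0.235 ] lip [472.8 266.6] [215.2 359. ] seat [471.4 262.4] [225.3 374.3] bar ends [array([449.9, 254.4]), array([492.9, 270.4]), array([249.1, 351.7]), array([200.2, 398.1])]
0.01 [ 0.49505541 -0.36808649  0.235     ] lip [474.2 262.3] [219.7 363.3] seat [472.8 258.2] [229.7 378.6] bar ends [array([451.4, 250.3]), array([494.3, 266.2]), array([253.5, 355.8]), array([204.7, 402.6])]
0.02 [ 0.50431081 -0.37187297  0.235     ] lip [475.7 258.1] [224.2 367.7] seat [474.2 254.1] [234.2 382.9] bar ends [array([452.8, 246.1]), array([495.7, 262.1]), array([258. , 359.9]), array([209.1, 407.2])]
```

```bash
cat >> h.py <<'E'
HOOK=np.array([.5785,.1298,.235]); HYAW=11.2
SEAT=np.array([.4876,-.365,.235]); SYAW=-22.3
def toolR(yaw,lean):
    a=np.radians(lean);z=np.array([np.sin(a),0,-np.cos(a)]);x=np.array([0,1.,0]);y=np.cross(z,x)
    return R.from_euler('z',yaw,degrees=True)*R.from_matrix(np.c_[x,y,z])
def tcp(bar,yaw,lean,yo,back=0):
    """TCP so grasp point is at bar + yo along basket y, retreated back m"""
    T=toolR(yaw,lean);yb=R.from_euler('z',yaw,degrees=True).apply([0,1,0])
    return np.asarray(bar)+yo*yb+T.apply([0,0,1])*(.019-back),T
def cur():
    s=status.state();q=s["eef_rot"];return s["tcp_pos"],R.from_quat([q[1],q[2],q[3],q[0]]),s
def delta(p,T,frm=None):
    p0,R0=frm if frm else cur()[:2]
    return (R0.inv().apply(p-p0)*1000).round(1),np.degrees((R0.inv()*T).as_rotvec()).round(2)
E
python3 - <<'E'
from h import *
p,r,s=cur();w=load("wrist");E=w["extrinsics"];o=-E[:3,:3].T@E[:3,3]
print("cam in tool",r.inv().apply(o-p),"look",r.inv().apply(-E[2,:3]))
for yo in(.03,-.03):
  P,T=tcp(SEAT,SYAW,40,yo,.12);print(P,delta(P,T))
E
```

```text
cam in tool [ 0.07779607 -0.00115428 -0.14189407] look [-2.98528131e-01 -3.78022968e-04  9.54400761e-01]
[ 0.43891764 -0.31260883  0.31237049] (array([ 306.5, -106.8,  -81.1]), array([-37.61,  16.68, -45.82]))
[ 0.41615027 -0.36812141  0.31237049] (array([266.2, -62.4, -81.1]), array([-37.61,  16.68, -45.82]))
```

>>> {"name": "jog_arm", "arguments": {"series": [[[0, 0, -60, 0, 0, 0, 70], [30, -8, -120, -5, 2, -6, 70], [80, -20, -150, -10, 4.5, -12, 70], [130, -30, -150, -15, 6.7, -18.3, 70], [180, -42, -140, -20, 8.9, -24.4, 70], [220, -52, -120, -25, 11, -30.5, 70], [250, -58, -100, -30, 13.3, -36.6, 70], [266, -62, -81, -34, 15.1, -41.4, 70], [266, -62, -81, -37.6, 16.7, -45.8, 70], [266, -62, -81, -37.6, 16.7, -45.8, 70]]]}}

```text
t: 1.75
tcp_pos: [0.4151, -0.3682, 0.3111]
eef_rot: [0.283, 0.781, 0.522, 0.19]
wrist_force: [0.2, -0.4, 0.2]
grip_width: 0.0696
```

```bash
python3 - <<'E'
from h import *
P,T=tcp(SEAT,SYAW,40,-.03,.12);print(delta(P,T),cur()[2]["q"].round(2),cur()[2]["t"])
w=load("wrist");cv2.imwrite("pics/w1.png",w["color"][:,:,::-1])
yb=R.from_euler('z',SYAW,degrees=True).apply([0,1,0]);xb=R.from_euler('z',SYAW,degrees=True).apply([1,0,0])
for k in(-.048,-.03,0,.03,.048): print(k,proj(w,SEAT+k*yb).round(1))
print("lip",proj(w,SEAT-.016*xb+[0,0,.033]).round(1))
E
```

```text
(array([ 0.5,  1.5, -0.4]), array([-0.11, -0.  , -0.18])) [-1.07 -0.34  1.74  0.45  1.2  -0.73] 1.75
-0.048 [320.9 256.4]
-0.03 [320.8 232. ]
0 [320.8 188.9]
0.03 [320.7 143.8]
0.048 [320.6 116.2]
lip [336.8 200.9]
```

View pics/w1.png

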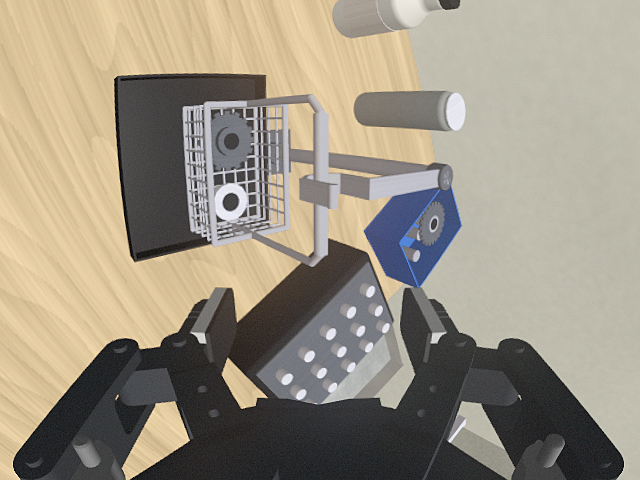

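The bar runs vertically at x≈320 (rows 112–258), with the hook at (320,192). This matches the prediction within about 2 px. Now I advance.

>>> {"name": "jog_arm", "arguments": {"series": [[[0, 1, 25, 0, 0, 0, 55], [0, 1.5, 50, 0, 0, 0, 50], [0, 1.5, 75, 0, 0, 0, 50], [0, 1.5, 90, 0, 0, 0, 50], [0, 1.5, 95, 0, 0, 0, 50]]]}}

```text
t: 2.42
tcp_pos: [0.4741, -0.3922, 0.2401]
eef_rot: [0.283, 0.781, 0.523, 0.191]
wrist_force: [-0.5, 0.5, -0.4]
grip_width: 0.0499
```

```bash
python3 - <<'E'
from h import *
P,T=tcp(SEAT,SYAW,40,-.03,0);print(delta(P,T))
w=load("wrist");cv2.imwrite("pics/w2.png",w["color"][:,:,::-1])
yb=R.from_euler('z',SYAW,degrees=True).apply([0,1,0])
for k in(-.048,-.03,0,.03,.048): print(k,proj(w,SEAT+k*yb).round(1))
E
```

```text
(array([ 0.3, -1.6, 24.3]), array([-0.06, -0.04, -0.04]))
-0.048 [315.1 331.4]
-0.03 [314.9 297.6]
0 [314.6 233.6]
0.03 [314.3 161.6]
0.048 [314.2 116.3]
```

View pics/w2.png

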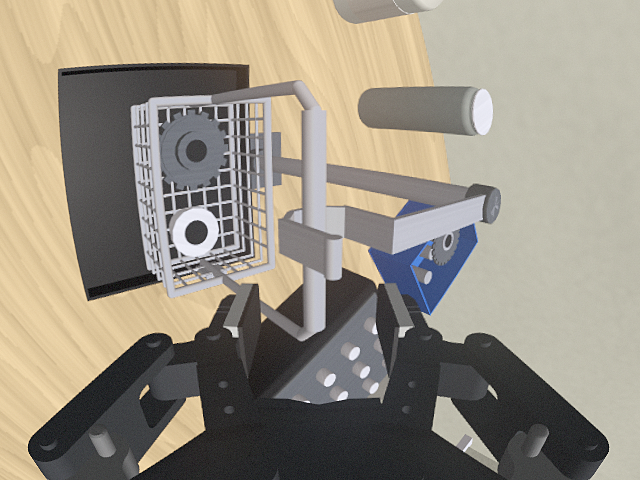

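The bar is centred between the fingers (x≈314, pads at 240 and 385). I advance 24 mm and close.

>>> {"name": "jog_arm", "arguments": {"newtons": 100, "series": [[[0, -1, 15, 0, 0, 0, 50], [0, -1, 24, 0, 0, 0, 50], [0, -1, 24, 0, 0, 0, 30], [0, -1, 24, 0, 0, 0, 14], [0, -1, 24, 0, 0, 0, 4], [0, -1, 24, 0, 0, 0, 4], [0, -1, 24, 0, 0, 0, 4], [0, -1, 24, 0, 0, 0, 4]]]}}

```text
t: 3.48
tcp_pos: [0.4872, -0.3978, 0.2218]
eef_rot: [0.284, 0.78, 0.523, 0.191]
wrist_force: [-0.5, 0.3, 0.2]
grip_width: 0.0066
```

```bash
python3 - <<'E'
from h import *
p,r,s=cur();print(s)
g=p-r.apply([0,0,.019]);xb=R.from_euler('z',SYAW,degrees=True);print("grasp pt in seat frame",xb.inv().apply(g-SEAT))
w=load("wrist");cv2.imwrite("pics/w3.png",w["color"][:,:,::-1])
print("up60 then -x110:",r.inv().apply([0,0,60]).round(1),r.inv().apply(xb.apply([-110,0,0])).round(1))
E
```

```text
{'t': 3.475, 'q': array([-0.95651467, -0.14355442,  1.76615728,  0.43859335,  0.95030416,
       -0.71972407]), 'dq': array([-0.00139545,  0.00093882, -0.0012627 ,  0.00452724, -0.00195845,
        0.00132256]), 'effort': array([ 1.72550431e-01, -2.62601691e+01, -3.27058768e+01,  1.57430772e+00,
       -2.16651008e+00,  4.68483340e-03]), 'tcp_pos': array([ 0.48717451, -0.39782123,  0.22183386]), 'eef_rot': array([0.28425008, 0.78046208, 0.5231941 , 0.19065353]), 'wrist_force': array([-0.47114671,  0.26820183,  0.19565753]), 'torque': array([0.13769665, 0.2753521 , 0.00280306]), 'grip_width': 0.006588043632901949}
grasp pt in seat frame [-0.00016006 -0.03052525  0.00138228]
up60 then -x110: [  0.   38.6 -45.9] [ -0.  -84.2 -70.8]
```

View pics/w3.png

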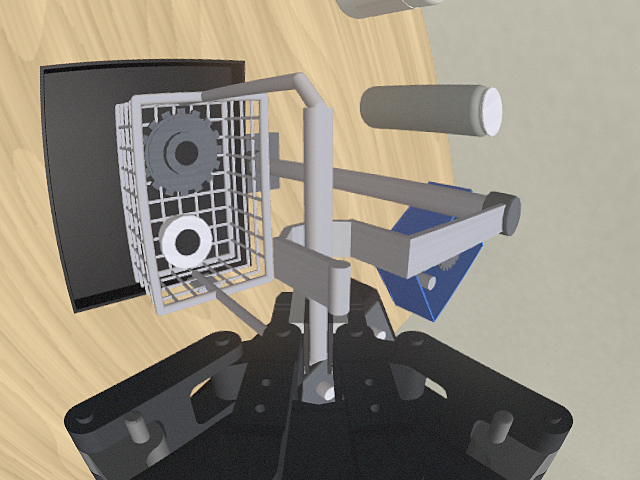

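The bar runs between the fingers at (318,360). The width reads 6.6 mm on a 10 mm bar, so I'll wait a moment and then lift slightly to check.

>>> {"name": "jog_arm", "arguments": {"series": [[[0, 0, 0, 0, 0, 0, 4], [0, 0, 0, 0, 0, 0, 4], [0, 1.3, -1.5, 0, 0, 0, 4], [0, 3.2, -3.8, 0, 0, 0, 4], [0, 6.4, -7.7, 0, 0, 0, 4], [0, 6.4, -7.7, 0, 0, 0, 4]]]}}

```text
t: 4.28
tcp_pos: [0.4872, -0.3978, 0.2321]
eef_rot: [0.284, 0.78, 0.523, 0.191]
wrist_force: [0.5, -0.4, -2.2]
grip_width: 0.0063
```

```bash
python3 - <<'E'
from h import *
p,r,s=cur();print(s["wrist_force"],s["torque"],s["grip_width"])
w=load("wrist");cv2.imwrite("pics/w4.png",w["color"][:,:,::-1])
E
```

```text
[ 0.47712228 -0.40183142 -2.18658763] [ 0.11480698  0.63596606 -0.03808514] 0.006294246891298438
```

View pics/w4.png

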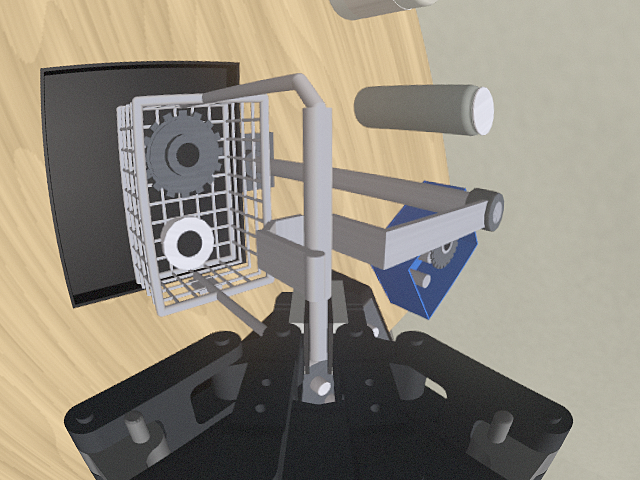

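The lift works: the basket moves with the gripper and stays level. I keep going up.

>>> {"name": "jog_arm", "arguments": {"series": [[[0, 3.2, -3.8, 0, 0, 0, 4], [0, 6.4, -7.7, 0, 0, 0, 4], [0, 10.9, -13, 0, 0, 0, 4], [0, 15.4, -18.4, 0, 0, 0, 4], [0, 19.9, -23.7, 0, 0, 0, 4], [0, 24.4, -29.1, 0, 0, 0, 4], [0, 28.9, -34.5, 0, 0, 0, 4], [0, 32.8, -39.1, 0, 0, 0, 4], [0, 34.7, -41.4, 0, 0, 0, 4], [0, 34.7, -41.4, 0, 0, 0, 4]]]}}

```text
t: 5.58
tcp_pos: [0.4871, -0.3978, 0.2859]
eef_rot: [0.284, 0.78, 0.523, 0.191]
wrist_force: [-0.3, 0.1, -3.1]
grip_width: 0.0064
```

```bash
python3 - <<'E'
from h import *
p,r,s=cur();print(s["wrist_force"],s["torque"],s["grip_width"])
w=load("wrist");cv2.imwrite("pics/w5.png",w["color"][:,:,::-1])
c=load("scene");crop(c,160,300,320,440,4,"s5.png")
E
```

```text
[-0.2813106   0.11871524 -3.11466533] [0.13560248 0.64624799 0.03409947] 0.006406836956044264
```

View pics/w5.png

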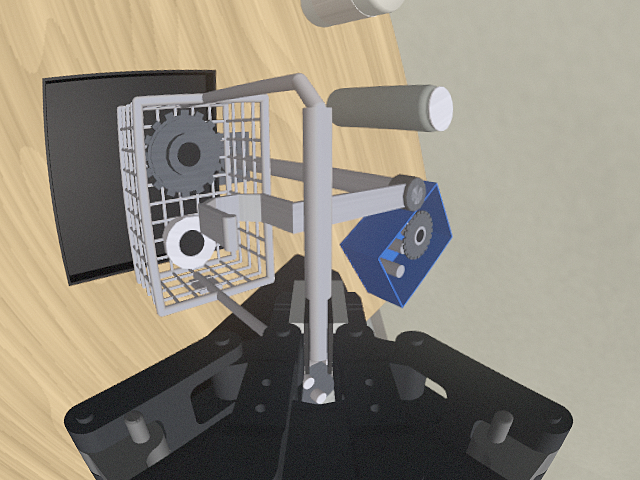

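View pics/s5.png

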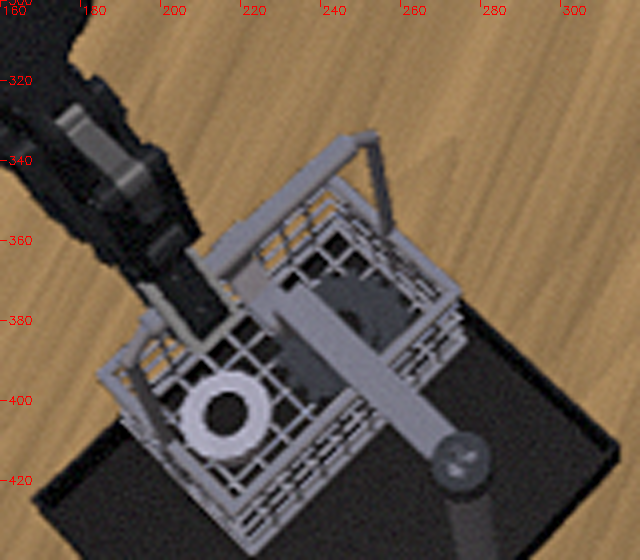

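The bar is 64 mm above the seat, clear of the lip and level. I move out 110 mm to stand −x.

>>> {"name": "jog_arm", "arguments": {"series": [[[0, -3.8, -3.2, 0, 0, 0, 4], [0, -11.5, -9.6, 0, 0, 0, 4], [0, -22, -18.4, 0, 0, 0, 4], [0, -33.5, -28, 0, 0, 0, 4], [0, -45, -37.8, 0, 0, 0, 4], [0, -56.5, -47.4, 0, 0, 0, 4], [0, -67.5, -56.6, 0, 0, 0, 4], [0, -76.5, -64.2, 0, 0, 0, 4], [0, -82, -69, 0, 0, 0, 4], [0, -84, -70.5, 0, 0, 0, 4]]]}}

```text
t: 6.92
tcp_pos: [0.3853, -0.3561, 0.2858]
eef_rot: [0.284, 0.781, 0.523, 0.191]
wrist_force: [-0.0, -0.1, -2.2]
grip_width: 0.0067
```

```bash
python3 - <<'E'
from h import *
p,r,s=cur();print(p,s["q"].round(2),s["wrist_force"],s["grip_width"])
w=load("wrist");cv2.imwrite("pics/w6.png",w["color"][:,:,::-1])
# pre-hook: bar 90mm to -x rack, z same as now
xv=R.from_euler('z',HYAW,degrees=True).apply([1,0,0])
B=HOOK-.13*xv; B[2]=.235+.066
P,T=tcp(B,HYAW,40,-.0305);print(P,delta(P,T))
E
```

```text
[ 0.38525773 -0.35610306  0.28577515] [-1.13 -0.4   1.84  0.49  1.2  -0.8 ] [-0.02277556 -0.12120334 -2.23086784] 0.006708528435254274
[0.46888035 0.07700258 0.28644516] (array([432.3, -66.4, -56.6]), array([ 1.000e-02,  2.155e+01, -2.570e+01]))
```

View pics/w6.png

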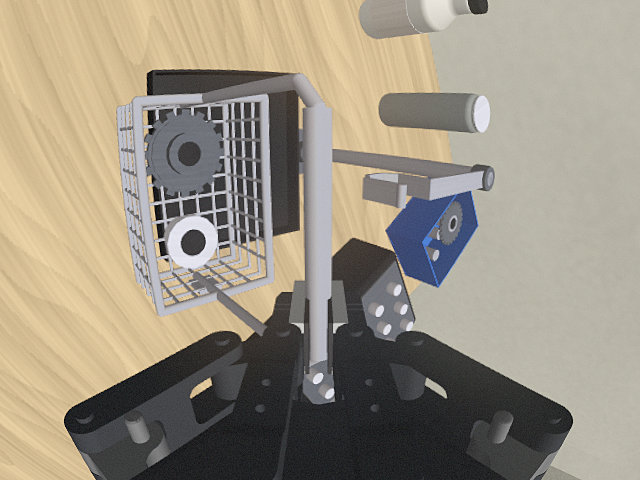

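>>> {"name": "jog_arm", "arguments": {"series": [[[4, -1, -1, 0, 0.2, -0.3, 4], [17, -3, -2, 0, 0.9, -1, 4], [39, -6, -5, 0, 1.9, -2.3, 4], [67, -10, -9, 0, 3.3, -4, 4], [95, -14.5, -12.5, 0, 4.8, -5.7, 4], [125, -19, -16.5, 0, 6.3, -7.5, 4], [156, -24, -20.5, 0, 7.8, -9.3, 4], [181, -28, -24, 0, 9.1, -10.8, 4], [203, -31, -27, 0, 10.2, -12.1, 4], [216, -33, -28.5, 0, 10.8, -12.9, 4]]]}}

```text
t: 8.22
tcp_pos: [0.4273, -0.1375, 0.2865]
eef_rot: [0.253, 0.694, 0.633, 0.231]
wrist_force: [0.2, -0.7, -3.5]
grip_width: 0.0064
```

```bash
python3 - <<'E'
from h import *
p,r,s=cur();print(p,s["q"].round(2),s["wrist_force"],s["grip_width"])
xv=R.from_euler('z',HYAW,degrees=True).apply([1,0,0])
B=HOOK-.13*xv; B[2]=.235+.066
P,T=tcp(B,HYAW,40,-.0305);print(P,delta(P,T))
E
```

```text
[ 0.42734177 -0.13751345  0.28646291] [-0.72 -0.64  1.97  0.41  1.24 -0.65] [ 0.21300637 -0.65270902 -3.5108623 ] 0.006384536737912091
[0.46888035 0.07700258 0.28644516] (array([217.4,  16.5,  13.9]), array([  0.04,  10.6 , -12.63]))
```

>>> {"name": "jog_arm", "arguments": {"series": [[[4, 0.5, 0.5, 0, 0.2, -0.3, 4], [17, 2, 2, 0, 0.9, -1, 4], [39, 4, 3.5, 0, 1.9, -2.3, 4], [67, 6, 5, 0, 3.3, -4, 4], [95, 8, 7, 0, 4.8, -5.7, 4], [125, 10, 8.5, 0, 6.3, -7.5, 4], [156, 12.5, 10.5, 0, 7.8, -9.3, 4], [181, 14.5, 12, 0, 9, -10.7, 4], [205, 16, 13.5, 0, 10.1, -12, 4], [217.5, 16.5, 14, 0, 10.6, -12.6, 4]]]}}

```text
t: 9.48
tcp_pos: [0.4696, 0.0763, 0.2857]
eef_rot: [0.216, 0.597, 0.726, 0.264]
wrist_force: [0.5, -0.9, -3.1]
grip_width: 0.0069
```

```bash
python3 - <<'E'
from h import *
p,r,s=cur();print(p,s["q"].round(2),s["wrist_force"],s["grip_width"])
xv=R.from_euler('z',HYAW,degrees=True).apply([1,0,0])
B=HOOK-.13*xv; B[2]=.235+.066
P,T=tcp(B,HYAW,40,-.0305);print(P,delta(P,T))
w=load("wrist");cv2.imwrite("pics/w7.png",w["color"][:,:,::-1])
yv=R.from_euler('z',HYAW,degrees=True).apply([0,1,0])
for n,q in(("seat",HOOK),("lipL",HOOK-.016*xv+.007*yv+[0,0,.02]),("lipR",HOOK-.016*xv-.007*yv+[0,0,.02]),("back",HOOK+.016*xv+[0,0,.03]),("rail",HOOK+.063*xv+[0,0,.03]),("shelf",HOOK+.025*xv+[0,0,.088])): print(n,proj(w,q).round(1))
s=load("scene");crop(s,280,60,480,260,3,"s7.png")
t=load("top");crop(t,150,130,350,330,3,"t7.png")
E
```

```text
[0.46961526 0.07625151 0.28566371] [-0.08 -0.59  1.94  0.2   1.11 -0.3 ] [ 0.52201453 -0.92753843 -3.11118455] 0.006898298986769076
[0.46888035 0.07700258 0.28644516] (array([ 0.9,  0.1, -1. ]), array([-0.05, -0.01, -0.14]))
seat [398.2 183.8]
lipL [407.8 180.3]
lipR [406.7 201.7]
back [445.9 188.1]
rail [475.4 181.7]
shelf [528.1 202.3]
```

View pics/w7.png

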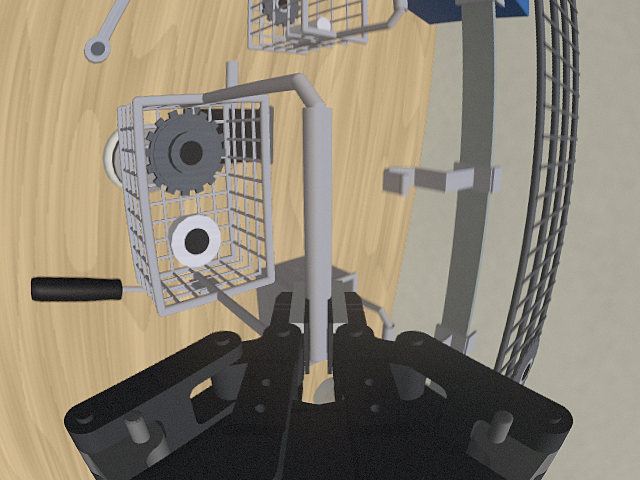

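View pics/s7.png

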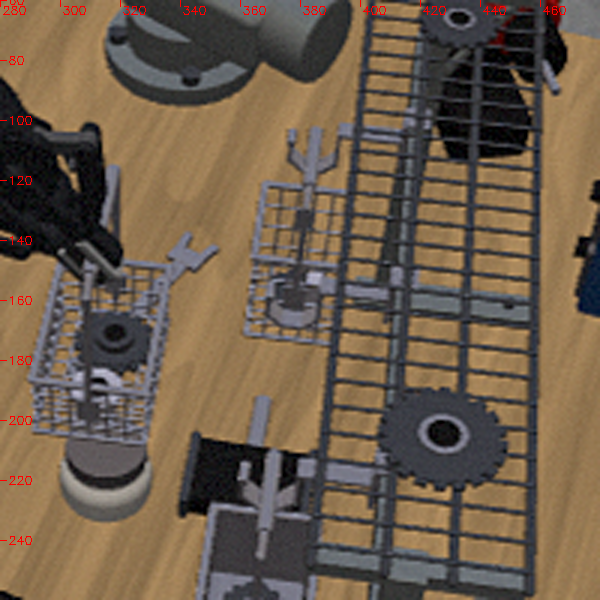

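View pics/t7.png

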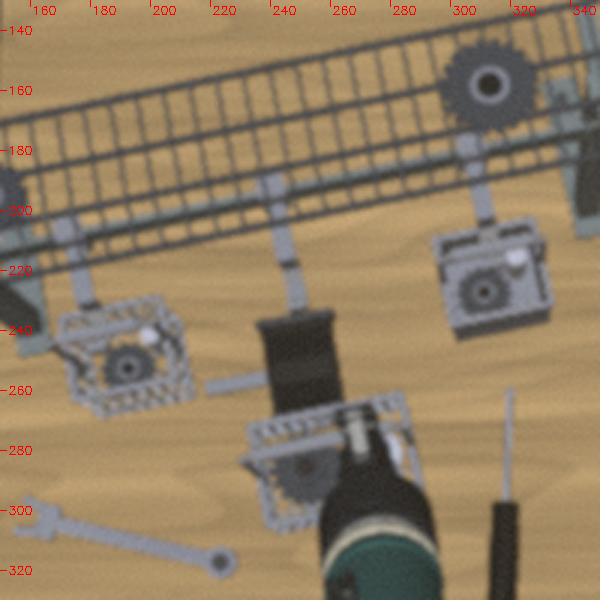

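```bash
python3 - <<'E'
from h import *
w=load("wrist");crop(w,370,120,520,240,5,"w7z.png")
t=load("top");crop(t,220,170,290,260,8,"t7z.png")
xv=R.from_euler('z',HYAW,degrees=True).apply([1,0,0]);yv=R.from_euler('z',HYAW,degrees=True).apply([0,1,0])
for sy in(-.007,.007):
  for n,q in(("lip",HOOK-.016*xv+[0,0,.02]),("lipbot",HOOK-.016*xv-[0,0,.006]),("back",HOOK+.016*xv+[0,0,.03]),("rail",HOOK+.063*xv+[0,0,.03])): print(sy,n,proj(w,q+sy*yv).round(1),proj(t,q+sy*yv).round(1))
E
```

```text
-0.007 lip [407.  200.2] [251.8 230.2]
-0.007 lipbot [377.  193.5] [253.2 232.8]
-0.007 back [445.4 196.6] [248.5 215.3]
-0.007 rail [475.  189.1] [244.5 195.2]
0.007 lip [408.1 178.8] [245.6 231.5]
0.007 lipbot [377.7 173.6] [247.1 234.1]
0.007 back [446.9 176.7] [242.3 216.6]
0.007 rail [476.4 171.7] [238.3 196.5]
```

View pics/w7z.png

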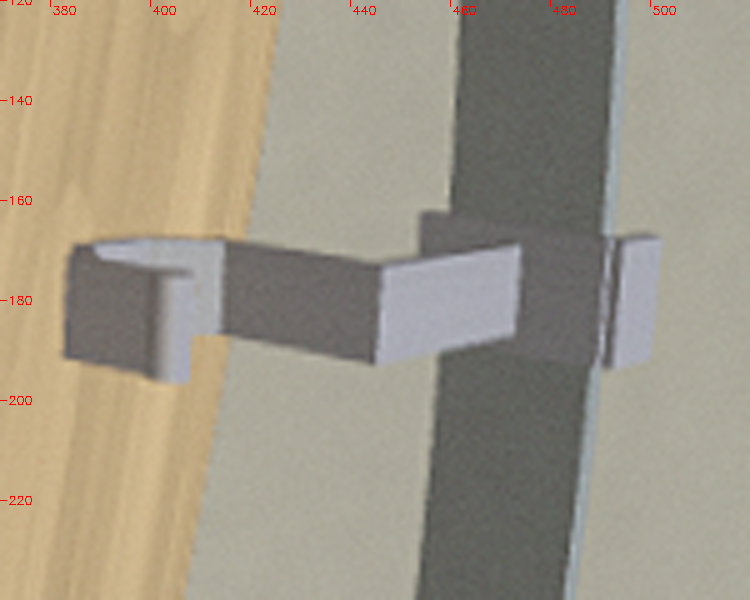

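View pics/t7z.png

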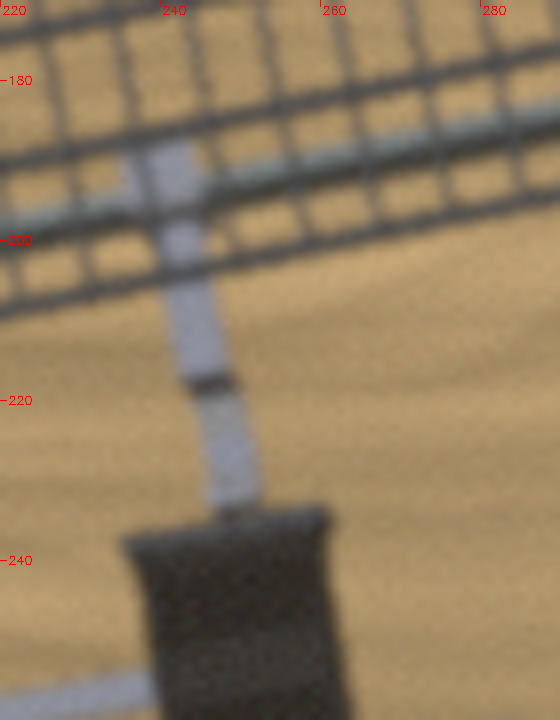

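```bash
python3 - <<'E'
from h import *
p,r,s=cur();w=load("wrist");crop(w,270,60,370,180,5,"w7b.png")
g=p-r.apply([0,0,.019]);xb=r.apply([1,0,0])
for k in(0,.0305,.0785): print(k,proj(w,g+k*xb).round(1))
print("yaw of tool x",np.degrees(np.arctan2(-xb[0],xb[1])), xb[2])
E
```

```text
0 [316.6 327.1]
0.0305 [316.4 253.5]
0.0785 [316.2 114. ]
yaw of tool x 10.951958881329196 0.0004912779391007538
```

View pics/w7b.png

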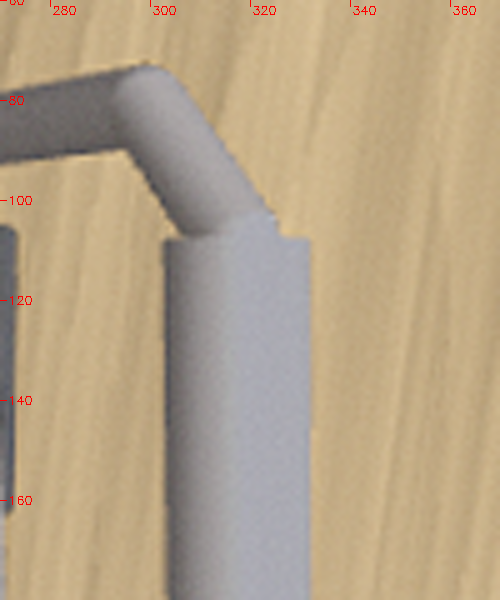

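```bash
python3 - <<'E'
from h import *
p,r,s=cur()
xv=R.from_euler('z',HYAW,degrees=True).apply([1,0,0])
for dx,h in((-.06,.045),(-.03,.035),(0,.033)):
    B=HOOK+dx*xv; B[2]+=h
    P,T=tcp(B,HYAW,40,-.0305);print(dx,h,P,delta(P,T))
E
```

```text
-0.06 0.045 [0.53754721 0.09059898 0.26544516] (array([ 3.1, 40.2, 60.6]), array([-0.01,  0.16, -0.23]))
-0.03 0.035 [0.56697586 0.09642601 0.25544516] (array([ 3.3, 56.8, 87.5]), array([-0.01,  0.16, -0.23]))
0 0.033 [0.59640452 0.10225305 0.25344516] (array([  3.4,  78.5, 108.3]), array([-0.01,  0.16, -0.23]))
```

>>> {"name": "jog_arm", "arguments": {"series": [[[0.3, 4, 6, 0, 0, 0, 4], [0.6, 10, 15, 0, 0, 0, 4], [1, 17, 25.5, 0, 0, -0.1, 4], [1.5, 24, 36, 0, 0, -0.1, 4], [2.5, 31, 47, 0, 0, -0.2, 4], [3, 37, 56, 0, 0.1, -0.2, 4], [3, 40.2, 60.6, 0, 0.1, -0.2, 4], [3, 40.2, 60.6, 0, 0.1, -0.2, 4]]]}}

```text
t: 10.78
tcp_pos: [0.5377, 0.0911, 0.2652]
eef_rot: [0.217, 0.596, 0.726, 0.264]
wrist_force: [-0.6, -0.2, -3.4]
grip_width: 0.0067
```

```bash
python3 - <<'E'
from h import *
p,r,s=cur();print(s["wrist_force"])
w=load("wrist");cv2.imwrite("pics/w8.png",w["color"][:,:,::-1])
xv=R.from_euler('z',HYAW,degrees=True).apply([1,0,0]);yv=R.from_euler('z',HYAW,degrees=True).apply([0,1,0])
for n,q in(("seat",HOOK),("lipL",HOOK-.016*xv+.007*yv+[0,0,.02]),("lipR",HOOK-.016*xv-.007*yv+[0,0,.02]),("back",HOOK+.016*xv+[0,0,.03]),("shelf",HOOK+.025*xv+[0,0,.088])): print(n,proj(w,q).round(1))
g=p-r.apply([0,0,.019]);xb=r.apply([1,0,0])
for k in(.0305,.0785): print(k,proj(w,g+k*xb).round(1))
for dx,h in((-.03,.035),(0,.033)):
    B=HOOK+dx*xv; B[2]+=h
    P,T=tcp(B,HYAW,40,-.0305);print(dx,h,P,delta(P,T))
s=load("scene");crop(s,300,80,450,230,4,"s8.png")
E
```

```text
[-0.63912849 -0.15045285 -3.39609095]
seat [348.5 205.7]
lipL [354.3 204.2]
lipR [353.5 232.6]
back [410.8 212. ]
shelf [521.6 235. ]
0.0305 [316.3 253.4]
0.0785 [316.1 113.9]
-0.03 0.035 [0.56697586 0.09642601 0.25544516] (array([-0.4, 16.4, 26.9]), array([-0.01,  0.02,  0.02]))
0 0.033 [0.59640452 0.10225305 0.25344516] (array([-0.4, 38.1, 47.7]), array([-0.01,  0.02,  0.02]))
```

View pics/w8.png

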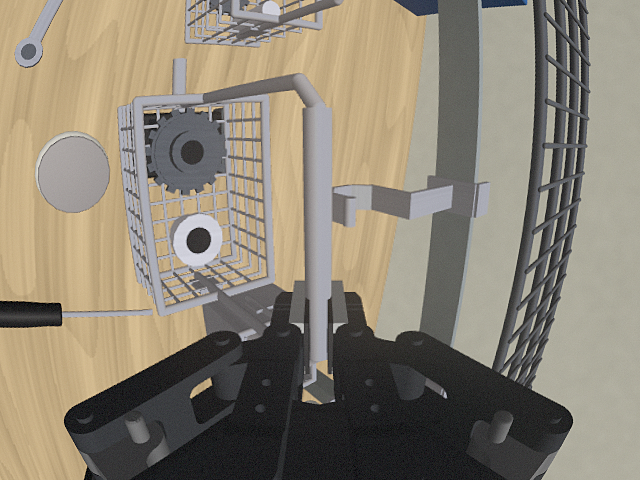

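View pics/s8.png

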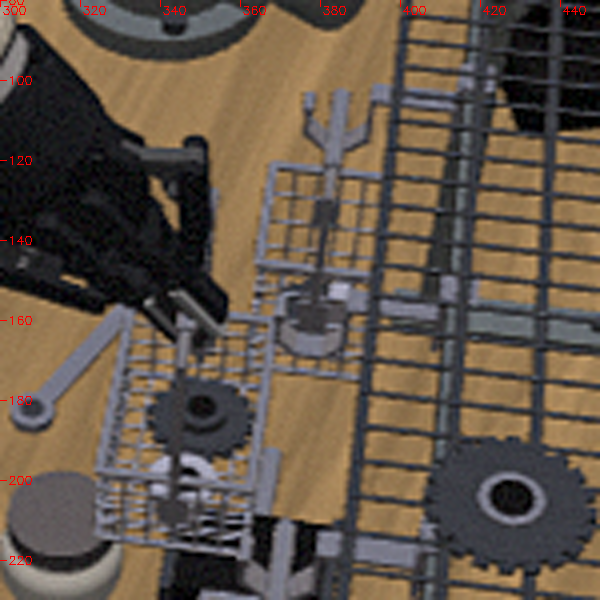

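The wrist view shows the lip at (345,190–223), dead ahead of the bar; its x matches. It suggests y is about +2–3 mm, so I add 2 mm and move over the hook at +33 mm.

>>> {"name": "jog_arm", "arguments": {"series": [[[0.5, 4, 6.5, 0, 0, 0, 4], [1, 10, 16, 0, 0, 0, 4], [1.5, 16.4, 26.5, 0, 0, 0, 4], [1.5, 23.5, 33.5, 0, 0, 0, 4], [1.5, 30.5, 40.3, 0, 0, 0, 4], [1.5, 36, 45.7, 0, 0, 0, 4], [1.5, 38.1, 47.7, 0, 0, 0, 4], [1.5, 38.1, 47.7, 0, 0, 0, 4]]]}}

```text
t: 11.88
tcp_pos: [0.5961, 0.1041, 0.2535]
eef_rot: [0.217, 0.596, 0.726, 0.264]
wrist_force: [0.0, 0.3, -3.8]
grip_width: 0.0066
```

```bash
python3 - <<'E'
from h import *
p,r,s=cur();print(s["wrist_force"],s["torque"])
w=load("wrist");cv2.imwrite("pics/w9.png",w["color"][:,:,::-1])
H=R.from_euler('z',HYAW,degrees=True)
g=p-r.apply([0,0,.019]);print("grasp in hook",H.inv().apply(g-HOOK))
xv=H.apply([1,0,0]);yv=H.apply([0,1,0])
for n,q in(("seat",HOOK),("lipL",HOOK-.016*xv+.007*yv+[0,0,.02]),("lipR",HOOK-.016*xv-.007*yv+[0,0,.02]),("backL",HOOK+.016*xv+.007*yv+[0,0,.03]),("backR",HOOK+.016*xv-.007*yv+[0,0,.03])): print(n,proj(w,q).round(1))
print("down 10",r.inv().apply([0,0,-10]).round(2),"x10",r.inv().apply(xv*10).round(2))
t=load("top");crop(t,200,170,300,290,5,"t9.png")
E
```

```text
[ 0.00496476  0.33626015 -3.75479234] [-0.21184933  0.62083185 -0.00507012]
grasp in hook [ 3.00402591e-05 -2.86342429e-02  3.30317462e-02]
seat [266.1 235.9]
lipL [257.3 239.9]
lipR [259.5 276.4]
backL [343.5 228.9]
backR [342.7 263. ]
down 10 [ 0.   -6.43  7.66] x10 [0.   7.66 6.43]
```

View pics/w9.png

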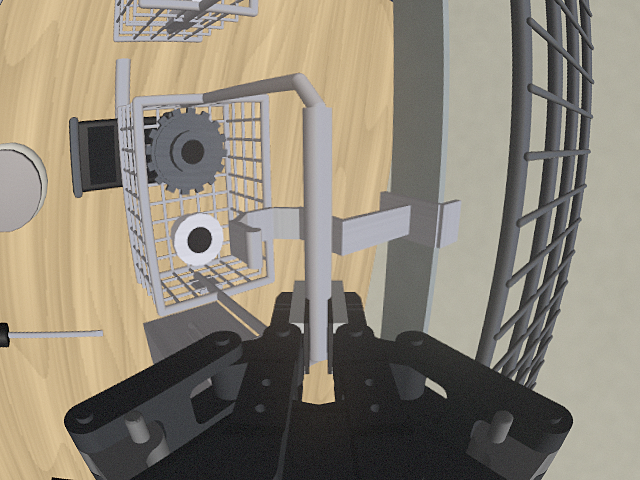

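View pics/t9.png

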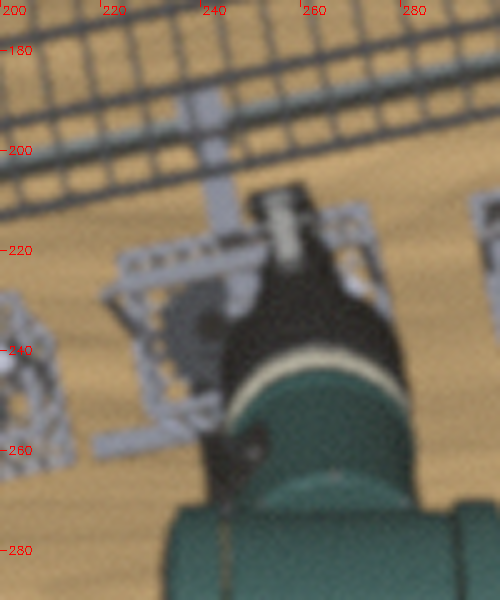

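The bar is over the hook: lip at (253,228–265), back at (335,215–255). I lower slowly.

>>> {"name": "jog_arm", "arguments": {"series": [[[0, -1.3, 1.5, 0, 0, 0, 4], [0, -3.2, 3.8, 0, 0, 0, 4], [0, -5.1, 6.1, 0, 0, 0, 4], [0, -7.1, 8.4, 0, 0, 0, 4], [0, -9, 10.7, 0, 0, 0, 4], [0, -10.9, 13, 0, 0, 0, 4], [0, -12.9, 15.3, 0, 0, 0, 4], [0, -14.8, 17.6, 0, 0, 0, 4], [0, -16.4, 19.5, 0, 0, 0, 4], [0, -16.7, 19.9, 0, 0, 0, 4]]]}}

```text
t: 13.22
tcp_pos: [0.5959, 0.1041, 0.2272]
eef_rot: [0.217, 0.596, 0.726, 0.264]
wrist_force: [0.1, -0.6, -2.3]
grip_width: 0.0067
```

```bash
python3 - <<'E'
from h import *
p,r,s=cur();print(s["wrist_force"],s["torque"])
H=R.from_euler('z',HYAW,degrees=True)
g=p-r.apply([0,0,.019]);print("grasp in hook",H.inv().apply(g-HOOK))
w=load("wrist");cv2.imwrite("pics/w10.png",w["color"][:,:,::-1])
E
```

```text
[ 0.11833631 -0.61151665 -2.33575883] [-0.28120158  0.61570874  0.00617036]
grasp in hook [-0.00014702 -0.02861338  0.00674371]
```

View pics/w10.png

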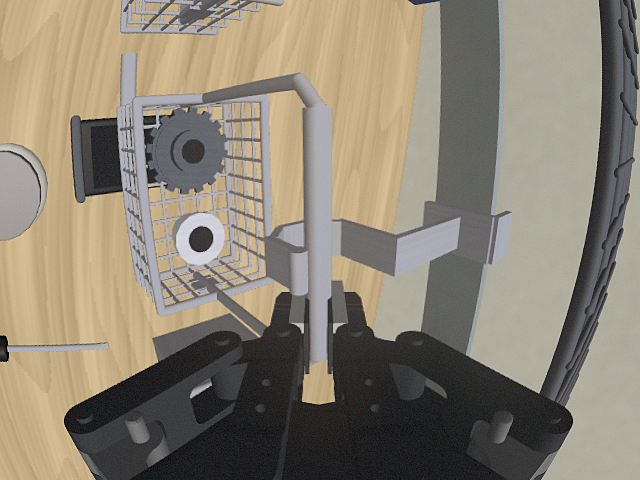

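The bar is inside the mouth (lip right edge 306, back 342). I creep down.

>>> {"name": "jog_arm", "arguments": {"series": [[[0, -0.6, 0.8, 0, 0, 0, 4], [0, -1.3, 1.5, 0, 0, 0, 4], [0, -1.9, 2.3, 0, 0, 0, 4], [0, -2.6, 3.1, 0, 0, 0, 4], [0, -3.2, 3.8, 0, 0, 0, 4], [0, -3.2, 3.8, 0, 0, 0, 4]]]}}

```text
t: 14.02
tcp_pos: [0.5959, 0.104, 0.2224]
eef_rot: [0.217, 0.596, 0.726, 0.264]
wrist_force: [0.2, 0.8, -2.6]
grip_width: 0.007
```

>>> {"name": "jog_arm", "arguments": {"series": [[[0, -0.3, 0.4, 0, 0, 0, 4], [0, -0.6, 0.8, 0, 0, 0, 4], [0, -0.6, 0.8, 0, 0, 0, 4], [0, -0.6, 0.8, 0, 0, 0, 4]]]}}

```text
t: 14.52
tcp_pos: [0.5963, 0.1041, 0.2221]
eef_rot: [0.218, 0.596, 0.726, 0.264]
wrist_force: [0.4, -0.3, -1.2]
grip_width: 0.0066
```

>>> {"name": "jog_arm", "arguments": {"series": [[[0, -0.3, 0.4, 0, 0, 0, 4], [0, -0.6, 0.8, 0, 0, 0, 4], [0, -0.6, 0.8, 0, 0, 0, 4], [0, -0.6, 0.8, 0, 0, 0, 4]]]}}

```text
t: 15.02
tcp_pos: [0.5966, 0.1041, 0.2218]
eef_rot: [0.218, 0.596, 0.726, 0.265]
wrist_force: [-0.0, 0.4, 1.9]
grip_width: 0.007
```

Contact: the hook now carries the weight and the TCP has stopped falling. I check before opening.

```bash
python3 - <<'E'
from h import *
p,r,s=cur();print(s["wrist_force"],s["torque"])
H=R.from_euler('z',HYAW,degrees=True)
g=p-r.apply([0,0,.019]);print("grasp in hook",H.inv().apply(g-HOOK))
w=load("wrist");cv2.imwrite("pics/w11.png",w["color"][:,:,::-1])
E
```

```text
[-0.04563117  0.43530126  1.94738315] [-0.06426939  0.1698353  -0.01799423]
grasp in hook [ 0.00055195 -0.02871951  0.00128229]
```

View pics/w11.png

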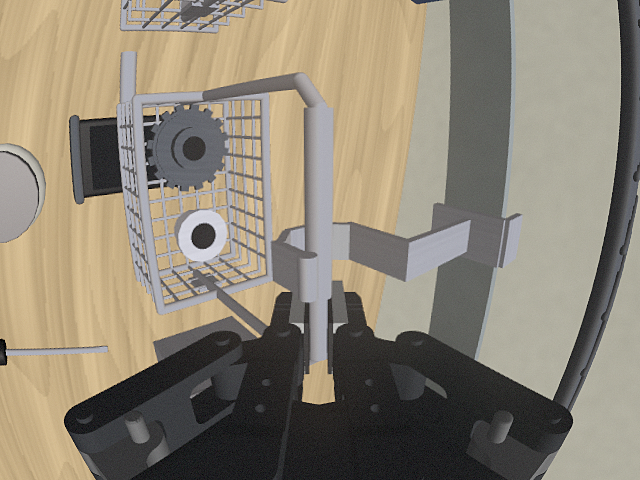

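The view matches the seated geometry at the stand. I open in small steps to about 30 mm, limited for shelf clearance.

>>> {"name": "jog_arm", "arguments": {"newtons": 30, "series": [[[0, 0, 0, 0, 0, 0, 6], [0, 0, 0, 0, 0, 0, 8], [0, 0, 0, 0, 0, 0, 9], [0, 0, 0, 0, 0, 0, 10], [0, 0, 0, 0, 0, 0, 12], [0, 0, 0, 0, 0, 0, 16], [0, 0, 0, 0, 0, 0, 22], [0, 0, 0, 0, 0, 0, 28], [0, 0, 0, 0, 0, 0, 30], [0, 0, 0, 0, 0, 0, 30]]]}}

```text
t: 16.32
tcp_pos: [0.5961, 0.1041, 0.2206]
eef_rot: [0.217, 0.596, 0.726, 0.264]
wrist_force: [-0.6, 0.6, 0.5]
grip_width: 0.0303
```

```bash
python3 - <<'E'
from h import *
p,r,s=cur();print(s["wrist_force"],s["torque"],s["grip_width"])
w=load("wrist");cv2.imwrite("pics/w12.png",w["color"][:,:,::-1])
E
```

```text
[-0.62243349  0.58981273  0.52960969] [-0.05104345  0.30551658 -0.01042911] 0.030340793134920083
```

View pics/w12.png

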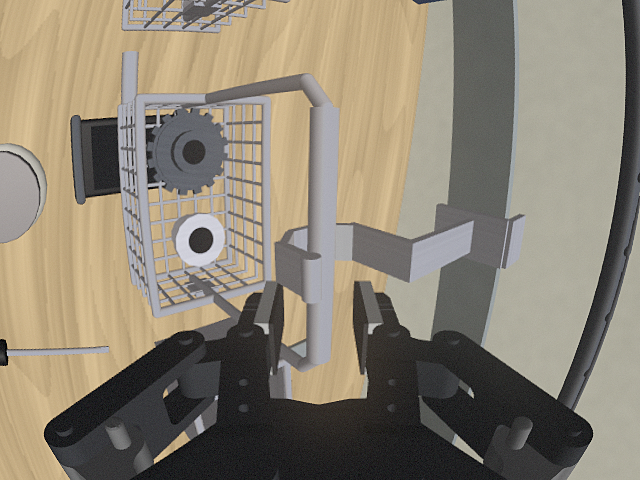

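The basket hangs free, with the bar clear between the pads (bar at 323, pads at 275 and 360). I retreat straight back.

>>> {"name": "jog_arm", "arguments": {"series": [[[0, 0.5, -4, 0, 0, 0, 30], [0, 1, -12, 0, 0, 0, 30], [0, 1, -24, 0, 0, 0, 30], [0, 1, -40, 0, 0, 0, 30], [0, 1, -60, 0, 0, 0, 30], [0, 1, -80, 0, 0, 0, 30], [0, 1, -100, 0, 0, 0, 30], [0, 1, -115, 0, 0, 0, 30], [0, 1, -120, 0, 0, 0, 30], [0, 1, -120, 0, 0, 0, 30]]]}}

```text
t: 17.62
tcp_pos: [0.521, 0.0892, 0.3134]
eef_rot: [0.218, 0.596, 0.726, 0.264]
wrist_force: [0.8, 0.1, -0.5]
grip_width: 0.0298
```

```bash
python3 - <<'E'
from h import *
p,r,s=cur();print(p,s["wrist_force"],s["q"].round(2))
w=load("wrist");cv2.imwrite("pics/w13.png",w["color"][:,:,::-1])
s=load("scene");crop(s,300,80,450,280,4-1,"s13.png");t=load("top");crop(t,130,130,370,330,3,"t13.png")
H=R.from_euler('z',HYAW,degrees=True)
for k in(-.048,0,.048): print(k,proj(w,HOOK+H.apply([0,k,0])).round(1))
E
```

```text
[0.52104276 0.08919948 0.31340024] [ 0.78251105  0.13234669 -0.51372287] [-0.02 -0.45  1.81  0.16  1.1  -0.24]
-0.048 [315.5 258. ]
0 [315.3 190.7]
0.048 [315.2 118.1]
```

View pics/w13.png

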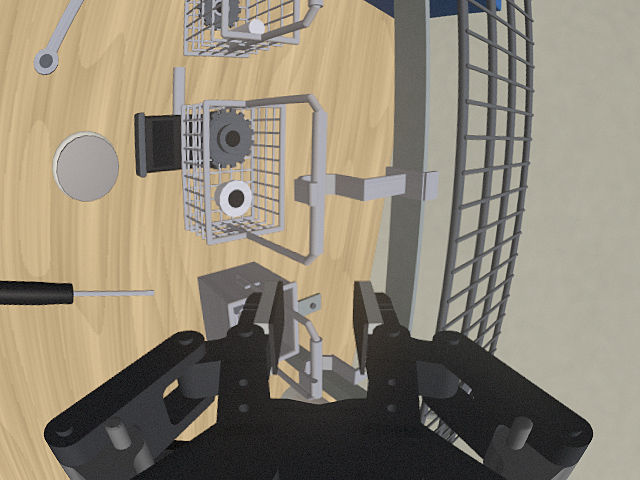

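View pics/s13.png

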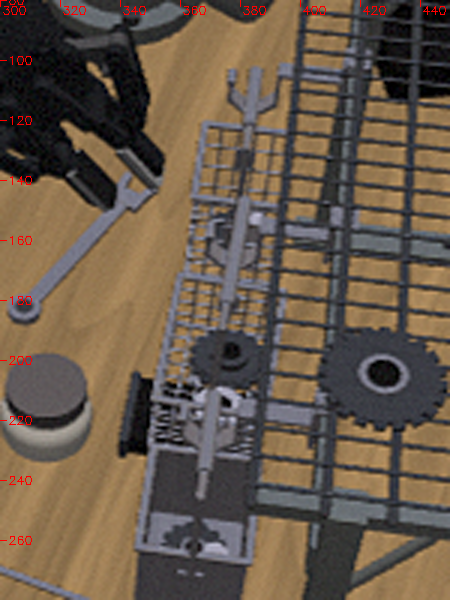

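View pics/t13.png

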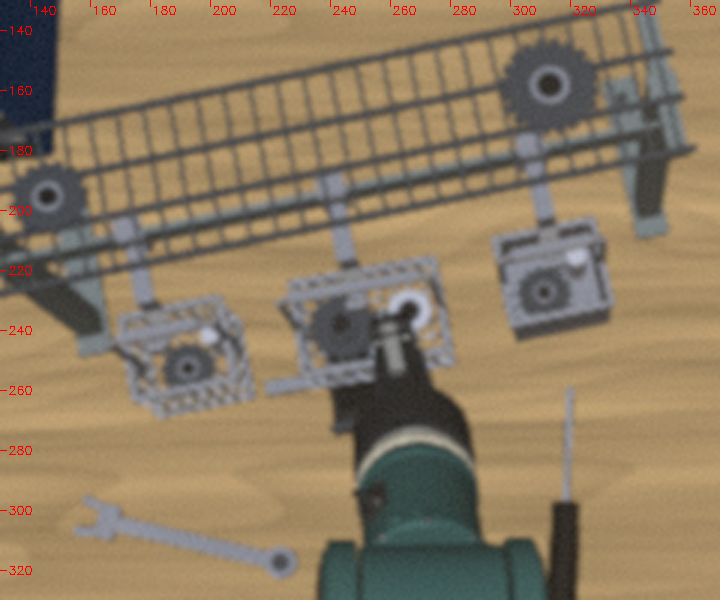

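The basket hangs at the middle of its bar: bar ends at rows 112 and 258, hook at row 190. Both parts are in it. The pail, deep basket, wrench, driver, pedal and tub look where they were. Handing in.

```bash
python3 - <<'E'
from workcell import hand_in
print(hand_in())
E
```

```text
the job is handed in; nothing more can be done
None
```

The basket is hanging by the middle of its handle on the rack's free middle hook, and I handed the job in at about 18 s of the 54 s allowed. `hand_in()` gives no verdict, so this rests on my own checks.

I gripped the bar 30 mm to the −y side with the gripper leaned 40°. I lifted it 64 mm clear of the drip hook's lip, carried it level to the rack, and lowered it in small steps until the hook took the weight. I then opened the fingers part way and backed straight off.

**Last checks:**
- **Seating:** in the wrist picture the bar sits in the hook, with the hook about midway between the bar's ends. At contact the grip point was 0.6 mm (x) and 1.3 mm (z) from the hook origin I had measured.
- **Contents:** the basket hung level, with the sprocket and cup both in it.
- **Surroundings:** the pail and deep basket look unmoved in the last pictures. The wrench, driver, pedal and tub also look unmoved, judged by eye rather than measured.
- **Gripper:** it stood well clear of everything, with wrist force near zero.

**Disagreements:**
- The wrist camera put the hook 3–6 mm further to +y than the top camera did. I shifted the target 2 mm that way, which is well inside the 20 mm tolerance.
- The finger opening read 6–7 mm on the 10 mm bar, but the grip held throughout.

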